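# Sweep loose screw caps into the catch tray

## Task

Three loose black screw caps lie flat on the bench in front of the open side of the shallow metal catch tray. With the closed fingers as a broom, sweep all three along the bench and over the lip until each lies fully inside the tray on its floor; push them only, do not pick any of them up. Leave the small bottle that stands among them and everything else on the bench where it is, upright.

Things in the scene. Friction and masses are not known exactly. Their poses are not given: they have to be found in the camera images.
- catch_tray: Shallow aluminium pan fixed to the bench, 140 mm deep (its x) by 288 wide (y). Origin: centre of underside; +x points from the open front to the back wall. Floor top 2 mm above the bench, x -70 to +66 mm, y -140 to +140; before it a ramp lip from bench level at x = -86 up to the floor at x = -70. Back and side walls 4 mm thick, 31 mm high. May be turned up to 15 degrees on the bench.
- cap_0_center (a point): Loose black ribbed screw cap lying flat on the bench in front of the tray's open side: disc 40 mm in diameter, 16 mm tall, 14 to 28 g, slides freely when pushed from the side. The point is its centre, 8 mm above its underside; its z axis is the disc's axis. The three caps are alike.
- cap_1_center (a point): Loose black ribbed screw cap lying flat on the bench in front of the tray's open side: disc 40 mm in diameter, 16 mm tall, 14 to 28 g, slides freely when pushed from the side. The point is its centre, 8 mm above its underside; its z axis is the disc's axis. The three caps are alike.
- cap_2_center (a point): Loose black ribbed screw cap lying flat on the bench in front of the tray's open side: disc 40 mm in diameter, 16 mm tall, 14 to 28 g, slides freely when pushed from the side. The point is its centre, 8 mm above its underside; its z axis is the disc's axis. The three caps are alike.
- by_reagent_b: Small brown reagent bottle with a dark blue cap, 30 mm across, 55 mm tall, standing upright among the screw caps, loose, to be left alone. Origin: centre of its underside; its z axis points up.
- by_vial_1: Glass vial with a black cap, 25 mm across, 48 mm tall, standing upright beside the tray's +y side wall, loose, to be left alone. Origin: centre of its underside; its z axis points up.
- by_stopper_1: Dark rubber stopper, 23 mm across, 22 mm tall, tapered, standing upright beside the tray's -y side wall, loose, to be left alone. Origin: centre of its underside; its z axis points up.
- by_beaker_water: Glass beaker, about 70 mm across, 90 mm tall, to the left of the tray, loose, to be left alone. Origin: centre of its underside; its z axis points up.
- by_sample_jar_2: White sample jar with a yellow cap, 52 mm across, 66 mm tall, to the right of the tray, loose, to be left alone. Origin: centre of its underside; its z axis points up.
- by_petri_b: Closed petri dish, 90 mm across, 15 mm tall, lying flat at the right, loose, to be left alone. Origin: centre of its underside.
- cap_0: The same cap as cap_0_center, its origin at the centre of its underside.
- cap_1: The same cap as cap_1_center, its origin at the centre of its underside.
- cap_2: The same cap as cap_2_center, its origin at the centre of its underside.
There are look-alikes about, which are no part of the job. Leave any green or pink look-alike of the cap_2 alone.

How it is judged:
By the outcome, as a careful person would: the job done as asked, in the order asked, and still so for the second after the job is handed in, with the robot touching nothing.
It also fails if it takes over 72 s, if anything falls off the work surface, if the arm or the gripper's body presses on something with over 40 N, if the wrist force passes 120 N, or if a joint passes its speed limit or range.

## Robot

A 7-joint arm with a two-finger parallel gripper is mounted at the origin on a cart in front of the work surface, level with it; the furniture and walls round the work are solid. World frame = base frame: x ahead of the robot, y to its left, z up, the work surface at z = 0. Lengths are in mm, angles in rad, forces in N, time in s.
With the tool pointing down it reaches from about 400 to 875 mm from the base axis. Payload 4.4 kg.
Tool frame: the origin (TCP) lies between the finger pads; the fingertips stand ctrl.finger_overhang ahead of it and the grasp point (between the pads) lies 11 mm behind it (ctrl.finger_overhang is the distance from the TCP to the fingertips, in mm); z points along the fingers, y is the direction in which the jaws open and shut (so a half turn about z gives the same grasp; the last joint's range is limited). The gripper opens to 85 mm and grips with 20 to 120 N. Pads are 22 mm wide; open, the fingers measure 114 mm over their backs; the gripper's body (76 mm by 85 mm) begins 54 mm behind the grasp point. The pads swing forward as they close: fully open they stand 13 mm farther back than shut.
Start: joints at [1.059, 0.628, 0.038, 1.517, -0.027, 0.996, -0.02], TCP at [280.295, -586.475, 239.313] pointing down, gripper open.
Joint ranges: [-3.06, 3.06], [-0.37, 2.12], [-1.25, 1.32], [0.18, 2.47], [-1.1, 4.24], [0.23, 1.98], [-2.94, 2.94]. Speed limits (rad/s): [2.57, 2.57, 3.14, 3.14, 3.14, 3.14, 3.14].

## Interface

Orientations are given as [roll, pitch, yaw] about the fixed x, y, z axes, in that order (R = Rz(yaw) Ry(pitch) Rx(roll)).
In Python, from cell import ctrl gives the robot as it stands. The module is installed in compiled form; this text tells all that it offers.
- The arm moves only by the tool step_arm, never from a script. Its argument "deltas" is a list that holds one entry, the list of rows, each a list of 7 numbers: the opening, from 0 (shut) to 1 (fully open), then the shift along the world's x, y, z in mm, then the turn, a rotation vector about the world's x, y, z in rad. In form: [[[grip, tx, ty, tz, rx, ry, rz], ...]]. A call has 1 to 10 rows; each row shifts and turns the commanded pose from where the row before left it; what a row does not reach is not made up. A row lasts 1/12 s, in which the tool goes at most 41.7 mm and 7.16 degrees, less where a joint would pass 70% of its speed; a pose out of reach is approached as far as the arm can. A call is refused whole if a number of a shift passes 41.7 or a number of a turn 0.125, either way. A call with a gripper value outside its range is refused whole. The fingers move at their own pace and stop on an object; the grip force is fixed at half the most. Time passes only in rows, so rows that do not move let the fingers close. It gives the time, the measured TCP pose, the force and the opening at its end, in the units of the state.
- ctrl.read_state(): the state, without advancing time (a new reading comes with each control period).
- ctrl.get_image(name): name is "scene" or "side" or "wrist"; returns (picture, depth): 480x640x3 uint8, red, green, blue; 480x640 float32, mm along the optical axis (not along the pixel's ray), 0 where there is no reading.
- ctrl.camera_info(name): a dict with "intrinsics" (3x3 intrinsics, pixels), "rvec" (rotation vector, rad) and "tvec" (3), from world to camera coordinates, as OpenCV has them. Camera axes: x right, y down, z forward; pixel columns grow to the right and rows downward; lengths in mm; the calibration is good to about 2 mm. A picture is of the moment at which its call begins: read the wrist's pose just before it. camera_info takes no time and is no camera call; for the wrist camera it gives the pose at the moment of the call.
- ctrl.finish_job(): hands the job in, once; it reports no verdict.
The state is a dict: "clock": time; "qpos": joint angles; "qd": joint speeds; "tau": joint torques, N m; "eef_pos": TCP position; "tool_rot": TCP orientation; "force": force on the tool from outside, world axes, zero at the start; "torque": the same for the moment, N m; "width": finger opening in mm.
Only numpy, scipy, OpenCV 4.12 (cv2) and the standard library are available. Lean on these libraries where they do the work, as an engineer would, in place of code of your own. Each camera call takes 0.05 s, during which the arm holds its last target.

## Working session

There is one attempt and no reset: what is moved stays moved. The work goes in short steps, Python scripts to look and compute and a tool call to move; the robot and the scene stay as the last step left them, time stands still between calls to the robot, and variables do not carry over. Pictures are saved under pics/ and viewed, and the job is handed in when it is done.

Besides the shell and the picture viewer there is one more tool, called after "Request:" by a JSON object that holds its "name" and its "arguments". step_arm: Moves the arm, as the interface text tells. Its arguments: {"type":"object","properties":{"deltas":{"type":"array"}},"required":["deltas"]}

```bash
mkdir -p pics; python3 - <<'E'
from cell import ctrl
import cv2,numpy as np
s=ctrl.read_state();print(s['clock'],s['eef_pos'],s['tool_rot'],s['width'],ctrl.finger_overhang)
for n in ['scene','side']:
    im,d=ctrl.get_image(n);np.savez('pics/%s0.npz'%n,im=im,d=d)
    cv2.imwrite('pics/%s0.png'%n,im[:,:,::-1]); i=ctrl.camera_info(n);print(n,i)
E
```

```text
0.0 [ 280.06100029 -585.91473713  238.40671023] [-3.13972468e+00  2.72221627e-05  4.45895833e-01] 85.34010200116664 8.0
scene {'intrinsics': array([[528.75285836,   0.        , 322.6881164 ],
       [  0.        , 528.75285836, 240.43443745],
       [  0.        ,   0.        ,   1.        ]]), 'rvec': array([ 0.61769615, -2.42907558,  1.43230408]), 'tvec': array([ 490.87559418,  176.32178059, 1004.10757018])}
side {'intrinsics': array([[614.83120721,   0.        , 326.51743704],
       [  0.        , 614.83120721, 247.85880014],
       [  0.        ,   0.        ,   1.        ]]), 'rvec': array([ 1.96482613, -0.43810745,  0.26116218]), 'tvec': array([-534.19005412,  107.72774777, 1553.36844481])}
```

View pics/scene0.png

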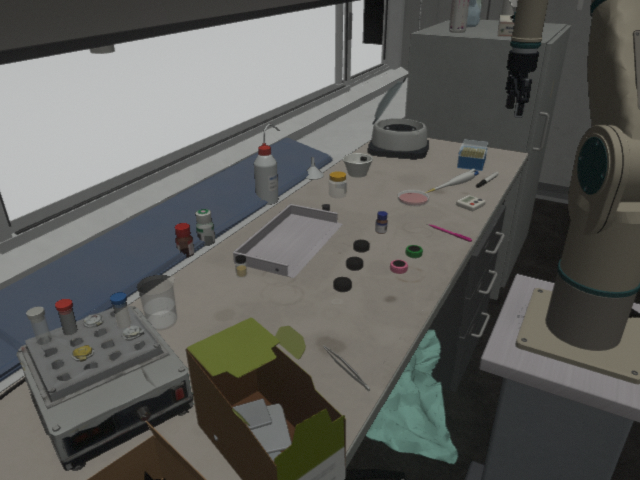

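View pics/side0.png

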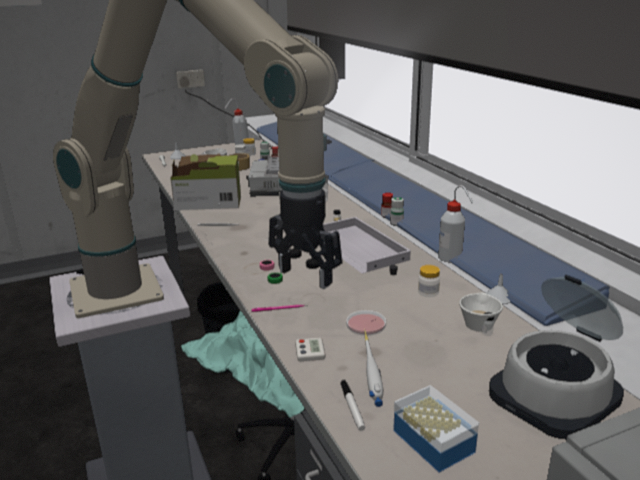

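The scene view shows three black caps at about (361,245), (355,263) and (343,284). The green ring at (414,251) and the pink one at (399,266) are look-alikes, as are the dark stopper at (326,208) and the vial's black cap at (241,260). The bottle is at (381,222) and the tray is centred near (290,238). I'll measure these next and take one close crop.

```bash
cat > h.py <<'E'
import cv2,numpy as np
from cell import ctrl
def cam(n):
    i=ctrl.camera_info(n);R=cv2.Rodrigues(np.array(i['rvec']))[0];return np.array(i['intrinsics']),R,np.array(i['tvec']).ravel()
def ray(n,u,v,z):
    K,R,t=cam(n);d=R.T@np.linalg.inv(K)@[u,v,1];c=-R.T@t;return c+d*(z-c[2])/d[2]
def proj(n,P):
    K,R,t=cam(n);p=(K@(R@np.atleast_2d(P).T+t[:,None]));return (p[:2]/p[2]).T
def rect(n,im,x0,x1,y0,y1,z=0,s=1.6):
    # top-down rectification on plane z: image right = -y, up = +x
    c=np.array([[x1,y1,z],[x1,y0,z],[x0,y0,z],[x0,y1,z]],float)
    w,h=int((y1-y0)*s),int((x1-x0)*s)
    H=cv2.getPerspectiveTransform(proj(n,c).astype(np.float32),np.float32([[0,0],[w,0],[w,h],[0,h]]))
    return cv2.warpPerspective(im,H,(w,h))
E
python3 - <<'E'
from h import *
im=np.load('pics/scene0.npz')['im']; d=np.load('pics/scene0.npz')['d']
hsv=cv2.cvtColor(im,cv2.COLOR_RGB2HSV)
m=(hsv[...,2]<60).astype(np.uint8)
n,l,st,c=cv2.connectedComponentsWithStats(m)
for k in range(1,n):
    x,y,w,h,a=st[k]
    if 225<x<430 and 190<y<300 and a>15:
        u,v=c[k]; print(st[k],c[k].round(1),'z8',ray('scene',u,v,8)[:2].round(1),'z16',ray('scene',u,v,16)[:2].round(1),'z50',ray('scene',u,v,50)[:2].round(1),d[int(v),int(u)])
cr=im[180:310,220:440]; cv2.imwrite('pics/crop0.png',cv2.resize(cr,None,fx=3.6,fy=3.6,interpolation=2)[:,:,::-1])
E
```

```text
[323 205   7   5  34] [325.9 207.1] z8 [ 684.7 -248.5] z16 [ 676.7 -233.6] z50 [ 642.5 -170.3] 1444.9512
[376 215  11  10  70] [381.  219.8] z8 [ 517.8 -248.1] z16 [ 511.8 -233.2] z50 [ 486.6 -169.9] 1330.7506
[354 240  15  12 161] [360.9 245.6] z8 [505.8 -96. ] z16 [500. -83.] z50 [475.5 -27.9] 1274.1971
[408 246  12   6  52] [413.8 248.2] z8 [ 388.1 -144.9] z16 [ 383.9 -131.3] z50 [365.6 -73.5] 1256.9364
[407 252  15   5  39] [413.1 254.6] z8 [ 379.  -115.4] z16 [ 374.8 -102.1] z50 [357.1 -46. ] 1242.6868
[235 255  11   9  83] [240.  258.8] z8 [727.3  94.7] z16 [718.8 105.3] z50 [682.3 150.2] 1157.0135
[346 257  17  13 189] [354.1 263.1] z8 [484.7 -14.3] z16 [479.2  -2.4] z50 [455.8  48.4] 1192.6561
[394 261  11   5  47] [398.8 263.1] z8 [394.5 -63.2] z16 [390.1 -50.7] z50 [371.5   2.7] 1196.5588
[334 277  18  15 226] [342.3 284. ] z8 [469.8  75.8] z16 [464.5  86.6] z50 [441.9 132.5] 1120.3562
```

View pics/crop0.png

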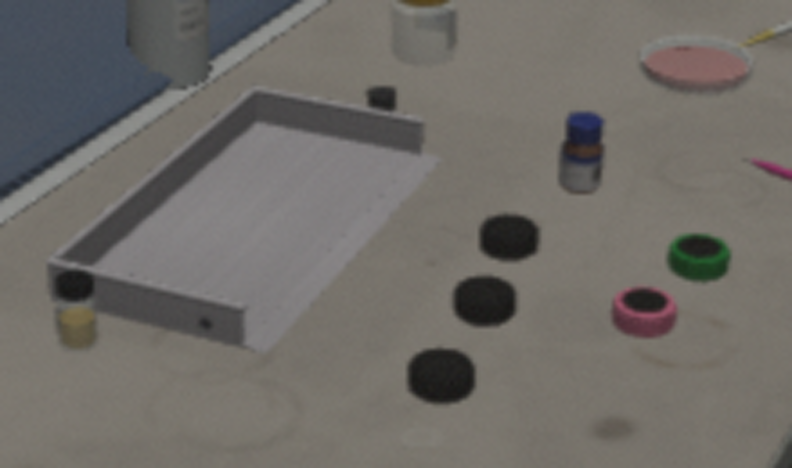

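The crop confirms that the three plain black discs are the caps. The green and pink rings are the look-alikes.

```bash
python3 - <<'E'
from h import *
d=np.load('pics/scene0.npz')['d'];im=np.load('pics/scene0.npz')['im']
K,R,t=cam('scene')
v,u=np.mgrid[0:480,0:640]
P=np.stack([(u-K[0,2])/K[0,0]*d,(v-K[1,2])/K[1,1]*d,d],-1)
W=(P-t)@R
def at(u,v):return W[int(v),int(u)].round(1)
for n,(x,y) in dict(lipL=(291.7,276.7),lipR=(341.7,223.9)).items(): print(n,ray('scene',x,y,0)[:2].round(1),at(x,y))
# heights map: objects in region
m=(W[...,2]>6)&(W[...,0]>380)&(W[...,0]<760)&(abs(W[...,1])<360)&(d>0)
n,l,st,c=cv2.connectedComponentsWithStats(m.astype(np.uint8))
for k in range(1,n):
    if st[k][4]>20:
        p=W[l==k];print(st[k],p[:,2].max().round(0),p.min(0).round(0)[:2],p.max(0).round(0)[:2])
# tray wall points: heights 22..31 -> fit
k=l[int(180+322/3.6),int(220+200/3.6)]
print(k)
# bench height check
mm=(W[...,0]>420)&(W[...,0]<600)&(abs(W[...,1])<50)&(d>0);print(np.median(W[mm][:,2]))
# side wall end corners (z=31): front top of walls
for q in [(245,310),(424,122),(52,262),(256,90)]: print(q,ray('scene',220+q[0]/3.6,180+q[1]/3.6,31)[:2].round(1))
m2=(W[...,2]>60-60+20)&(W[...,0]>450)&(W[...,0]<850)&(abs(W[...,1])<220)
print('bottle base',ray('scene',381,231,0)[:2])
E
```

```text
lipL [587.7  92.5] [589.3  92.6   1.4]
lipR [ 606.1 -191.2] [ 48.5 931.  641.2]
[329 172  18  26 378] 71.0 [ 676. -360.] [ 725. -321.]
[ 233  204  105   73 1790] 51.0 [ 595. -239.] [757. 157.]
[375 211  13  22 233] 59.0 [ 481. -213.] [ 512. -178.]
[353 240  17  12 162] 20.0 [ 484. -112.] [524. -69.]
[405 245  12  12  91] 21.0 [ 380. -144.] [ 402. -105.]
[346 257  17  13 186] 21.0 [463. -31.] [501.  12.]
[390 260  15  13 137] 21.0 [380. -68.] [408. -23.]
[140 275  37  51 753] 94.0 [690. 319.] [758. 360.]
[333 277  19  14 218] 21.0 [449.  60.] [488. 102.]
[323 346  13  11  34] 11.0 [381. 272.] [410. 291.]
3
1.8669828994967976
(245, 310) [591.1 100.3]
(424, 122) [ 614.3 -183.5]
(52, 262) [730.1 109.3]
(256, 90) [ 751.2 -172.4]
bottle base [ 498.27507361 -203.41508695]
```

Cap centres come out at about A (504,-92), B (483,-11) and C (468,79). The tray yaw is about 4.2°, its centre is near (675,-40) and the bottle is at (497,-196). I'll move over cap A at height with the fingers closed, then refine with the wrist camera.

Request:
{"name": "step_arm", "arguments": {"deltas": [[[0, 14, 37, 0, 0, 0, -0.037], [0, 14, 37, 0, 0, 0, -0.037], [0, 14, 37, 0, 0, 0, -0.037], [0, 14, 37, 0, 0, 0, -0.037], [0, 14, 37, 0, 0, 0, -0.037], [0, 14, 37, 0, 0, 0, -0.037], [0, 14, 37, 0, 0, 0, -0.037], [0, 14, 37, 0, 0, 0, -0.037], [0, 14, 37, 0, 0, 0, -0.037], [0, 14, 37, 0, 0, 0, -0.037]]]}}

```text
clock: 0.93
eef_pos: [420.4, -214.6, 239.2]
tool_rot: [-3.141, 0.0, 0.074]
force: [1.1, 0.0, 0.6]
width: -0.2
```

Request:
{"name": "step_arm", "arguments": {"deltas": [[[0, 10, 40, 5, 0, 0, 0], [0, 10, 40, 5, 0, 0, 0], [0, 10, 40, 5, 0, 0, 0], [0, 0, 0, 0, 0, 0, 0], [0, 0, 0, 0, 0, 0, 0]]]}}

```text
clock: 1.35
eef_pos: [450.9, -93.6, 254.4]
tool_rot: [-3.141, -0.0, 0.082]
force: [-0.6, 0.3, -0.2]
width: 0.1
```

```bash
python3 - <<'E'
from h import *
s=ctrl.read_state();print(s['clock'],s['eef_pos'],s['tool_rot'],s['width'],s['force'])
im,d=ctrl.get_image('wrist');np.savez('pics/w1.npz',im=im,d=d)
cv2.imwrite('pics/w1.png',im[:,:,::-1])
i=ctrl.camera_info('wrist');np.savez('pics/w1c.npz',**{k:np.array(v) for k,v in i.items()})
E
```

```text
1.35 [450.91840767 -93.57670673 254.36930315] [-3.14093741e+00 -3.80943694e-04  8.24974751e-02] 0.11934754076213183 [-0.62671687  0.29024834 -0.22701091]
```

View pics/w1.png

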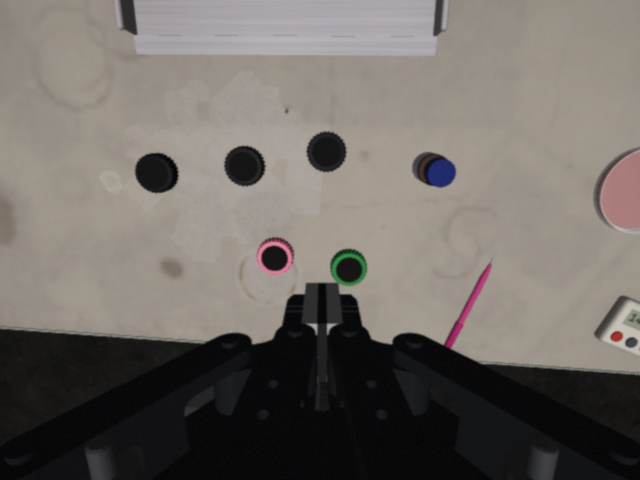

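The wrist view shows caps C, B and A at (157,173), (245,166) and (327,151). The tray lip's front edge runs from (137,53) to (436,54), and the bottle is at (437,170).

```bash
python3 - <<'E'
from h import *
for n,u,v,z in [('C',155,173,16),('B',244,166,16),('A',327,152,16),('lipL',137,53.5,0),('lipR',436,54.5,0),('foldL',135,36.5,2),('foldR',437,36.5,2),('pink',275,258,16),('green',349,268,16),('botbase',426,166,0),('bottop',441,172,55)]:
    print(n,ray('wrist',u,v,z)[:2].round(1))
E
```

```text
C [470.1  72.7]
B [483.9 -16.3]
A [503.9 -98. ]
lipL [581.3  91.7]
lipR [ 602.6 -195.7]
foldL [595.6  91.7]
foldR [ 617.7 -193.6]
pink [389.2 -51.3]
green [ 383.9 -131.5]
botbase [ 496.9 -202.4]
bottop [ 496.1 -200.9]
```

The two cameras agree to within about 6 mm. I'm taking A (504,-96), B (484,-14), C (469,75) and the tray centre at (678,-45). First I'll lower behind cap A.

Request:
{"name": "step_arm", "arguments": {"deltas": [[[0, 1, -1, -35, 0, 0, 0], [0, 1, -1, -35, 0, 0, 0], [0, 1, -1, -35, 0, 0, 0], [0, 1, -1, -35, 0, 0, 0], [0, 0, 0, -35, 0, 0, -0.008], [0, 0, 0, -30, 0, 0, 0], [0, 0, 0, -18, 0, 0, 0], [0, 0, 0, -12, 0, 0, 0], [0, 0, 0, -5, 0, 0, 0], [0, 0, 0, 0, 0, 0, 0]]]}}

```text
clock: 2.23
eef_pos: [452.6, -101.9, 19.9]
tool_rot: [-3.139, 0.009, 0.064]
force: [0.6, 0.5, -0.0]
width: -0.1
```

```bash
python3 - <<'E'
from h import *
s=ctrl.read_state();print(s['clock'],s['eef_pos'],s['tool_rot'],s['width'],s['force'])
im,d=ctrl.get_image('wrist')
cv2.imwrite('pics/w2.png',im[:,:,::-1])
E
```

```text
2.2333 [ 452.62545499 -101.91645501   19.85450207] [-3.13930139  0.00941189  0.06351379] -0.11268145454474388 [ 0.59657688  0.52546626 -0.04443391]
```

View pics/w2.png

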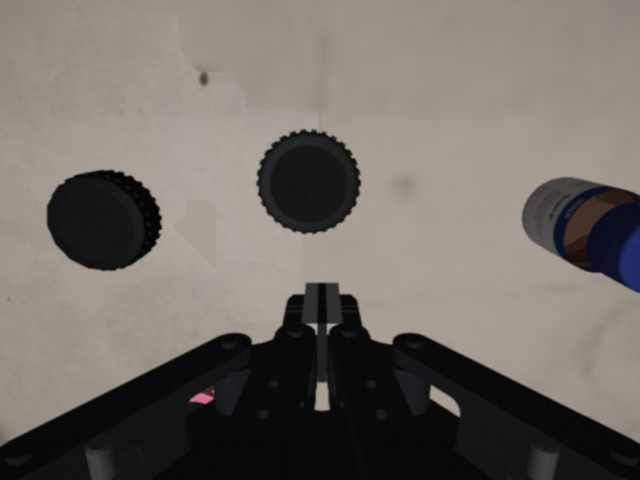

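Cap A is about 5 mm left of the finger line. I'll shift 5 mm in +y, lower to z 14 and start the push.

Request:
{"name": "step_arm", "arguments": {"deltas": [[[0, 0, 5, -3, 0, 0, 0.01], [0, 0, 0, -3, 0, 0, 0], [0, 0, 0, 0, 0, 0, 0], [0, 4, 0.3, 0, 0, 0, 0], [0, 5, 0.4, 0, 0, 0, 0], [0, 5, 0.4, 0, 0, 0, 0], [0, 5, 0.4, 0, 0, 0, 0], [0, 5, 0.4, 0, 0, 0, 0], [0, 5, 0.4, 0, 0, 0, 0], [0, 5, 0.4, 0, 0, 0, 0]]]}}

```text
clock: 3.12
eef_pos: [488.5, -92.1, 15.3]
tool_rot: [-3.138, 0.006, 0.078]
force: [0.1, 0.3, 0.3]
width: 0.1
```

```bash
cat > w.py <<'E'
import sys
from h import *
s=ctrl.read_state();print(s['clock'],s['eef_pos'].round(1),s['tool_rot'].round(3),s['width'],s['force'].round(1))
im,d=ctrl.get_image('wrist')
cv2.imwrite('pics/%s.png'%sys.argv[1],im[:,:,::-1])
E
python3 w.py w3
```

```text
3.1167 [488.5 -92.1  15.3] [-3.138  0.006  0.078] 0.10655915026575202 [0.1 0.3 0.3]
```

View pics/w3.png

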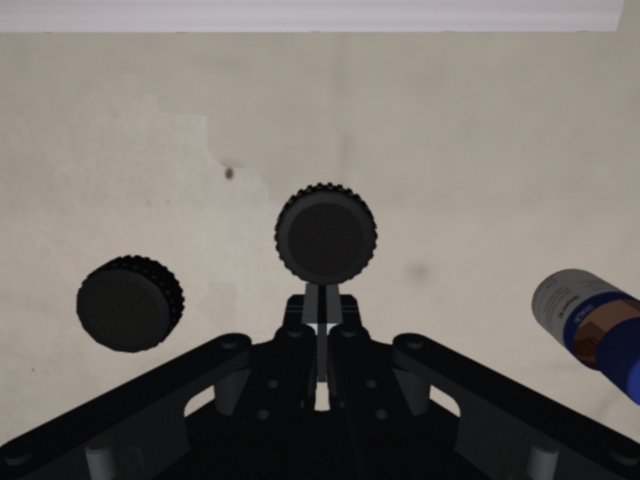

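Cap A is now in contact and centred within 2 mm. I'll continue the push.

Request:
{"name": "step_arm", "arguments": {"deltas": [[[0, 6, 0, 0, 0, 0, 0], [0, 7, 0.3, 0, 0, 0, 0], [0, 7, 0.5, 0, 0, 0, 0], [0, 7, 0.5, 0, 0, 0, 0], [0, 7, 0.5, 0, 0, 0, 0], [0, 7, 0.5, 0, 0, 0, 0], [0, 7, 0.5, 0, 0, 0, 0], [0, 6, 0.5, 0, 0, 0, 0], [0, 4, 0.3, 0, 0, 0, 0], [0, 2, 0.1, 0, 0, 0, 0]]]}}

```text
clock: 4.0
eef_pos: [548.7, -88.3, 15.2]
tool_rot: [-3.138, 0.006, 0.078]
force: [-1.3, 0.4, -1.1]
width: -0.0
```

```bash
python3 w.py w4
```

```text
4.0 [548.7 -88.3  15.2] [-3.138  0.006  0.078] -0.03513622738072823 [-1.3  0.4 -1.1]
```

View pics/w4.png

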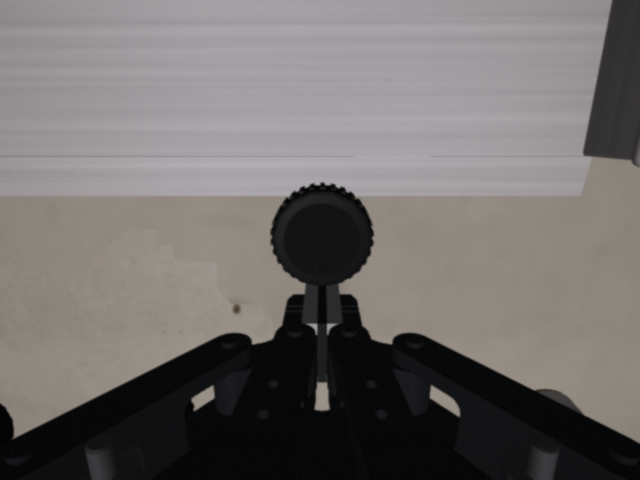

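Cap A is at the lip and centred. I'll push it up onto the floor.

Request:
{"name": "step_arm", "arguments": {"deltas": [[[0, 6, 0.4, 0, 0, 0, 0], [0, 6, 0.4, 0, 0, 0, 0], [0, 6, 0.4, 0.5, 0, 0, 0], [0, 6, 0.4, 0.5, 0, 0, 0], [0, 6, 0.4, 0.5, 0, 0, 0], [0, 6, 0.4, 0.5, 0, 0, 0], [0, 6, 0.4, 0, 0, 0, 0], [0, 6, 0.4, 0, 0, 0, 0], [0, 6, 0.4, 0, 0, 0, 0], [0, 6, 0.4, 0, 0, 0, 0]]]}}

```text
clock: 4.88
eef_pos: [608.5, -84.4, 17.2]
tool_rot: [-3.138, 0.006, 0.077]
force: [-1.0, 0.6, 0.8]
width: 0.3
```

Request:
{"name": "step_arm", "arguments": {"deltas": [[[0, 7, 0.5, 0, 0, 0, 0], [0, 7, 0.5, 0, 0, 0, 0], [0, 6, 0.5, 0, 0, 0, 0], [0, 4, 0.3, 0, 0, 0, 0], [0, 2, 0.1, 0, 0, 0, 0], [0, 0, 0, 0, 0, 0, 0]]]}}

```text
clock: 5.38
eef_pos: [634.4, -82.5, 17.2]
tool_rot: [-3.138, 0.006, 0.078]
force: [-0.1, -0.2, -0.1]
width: -0.1
```

```bash
python3 w.py w5
```

```text
5.3833 [634.4 -82.5  17.2] [-3.138  0.006  0.078] -0.1387893752910945 [-0.1 -0.2 -0.1]
```

View pics/w5.png

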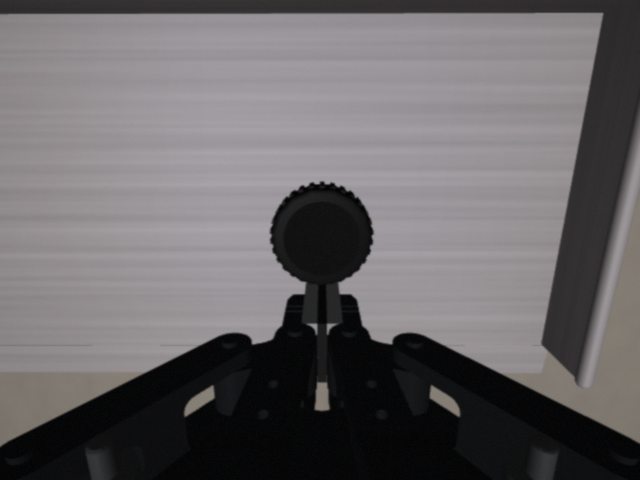

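Cap A is well inside: its rear edge is about 24 mm past the fold. I'll retreat, lift and go behind cap B at about (484,-12).

Request:
{"name": "step_arm", "arguments": {"deltas": [[[0, -10, -1, 0, 0, 0, 0], [0, -10, 0, 10, 0, 0, 0], [0, -15, 0, 25, 0, 0, 0], [0, -30, 11, 15, 0, 0, 0], [0, -35, 14, 0, 0, 0, 0], [0, -35, 14, 0, 0, 0, 0], [0, -35, 14, 0, 0, 0, 0], [0, -20, 10, 0, 0, 0, 0], [0, -8, 5, -5, 0, 0, 0], [0, 0, 0, -10, 0, 0, -0.004]]]}}

```text
clock: 6.27
eef_pos: [433.1, -14.0, 53.2]
tool_rot: [-3.136, 0.008, 0.075]
force: [-0.1, 0.6, -0.2]
width: 0.1
```

Request:
{"name": "step_arm", "arguments": {"deltas": [[[0, 0, 0, -15, 0, 0, 0], [0, 0, 0, -12, 0, 0, 0], [0, 0, 0, -8, 0, 0, 0], [0, 0, 0, -2, 0, 0, 0], [0, 0, 0, 0, 0, 0, 0]]]}}

```text
clock: 6.68
eef_pos: [435.5, -15.7, 15.0]
tool_rot: [-3.138, 0.007, 0.073]
force: [-0.1, 0.1, 1.2]
width: 0.4
```

```bash
python3 w.py w6
```

```text
6.6833 [435.5 -15.7  15. ] [-3.138  0.007  0.073] 0.4018500081271227 [-0.1  0.1  1.2]
```

View pics/w6.png

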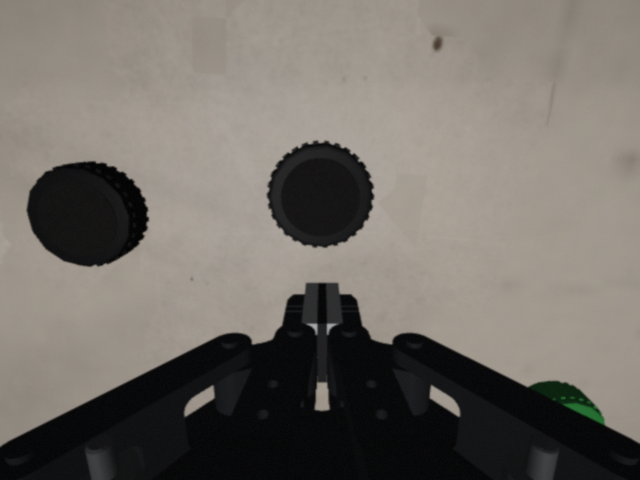

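Cap B is centred on the fingers, so I'll push it straight.

Request:
{"name": "step_arm", "arguments": {"deltas": [[[0, 4, 0.3, 0, 0, 0, 0], [0, 5, 0.4, 0, 0, 0, 0], [0, 5, 0.4, 0, 0, 0, 0], [0, 6, 0.4, 0, 0, 0, 0], [0, 7, 0.5, 0, 0, 0, 0], [0, 7, 0.5, 0, 0, 0, 0], [0, 7, 0.5, 0, 0, 0, 0], [0, 7, 0.5, 0, 0, 0, 0], [0, 7, 0.5, 0, 0, 0, 0], [0, 5, 0.4, 0, 0, 0, 0]]]}}

```text
clock: 7.57
eef_pos: [497.1, -11.1, 15.2]
tool_rot: [-3.138, 0.006, 0.074]
force: [0.5, -0.2, -0.4]
width: 0.2
```

Request:
{"name": "step_arm", "arguments": {"deltas": [[[0, 7, 0.5, 0, 0, 0, 0], [0, 7, 0.5, 0, 0, 0, 0], [0, 7, 0.5, 0, 0, 0, 0], [0, 7, 0.5, 0, 0, 0, 0], [0, 7, 0.5, 0, 0, 0, 0], [0, 4, 0.3, 0, 0, 0, 0], [0, 3, 0.2, 0, 0, 0, 0]]]}}

```text
clock: 8.15
eef_pos: [538.6, -8.1, 15.2]
tool_rot: [-3.138, 0.006, 0.074]
force: [0.4, 0.7, 0.3]
width: -0.1
```

```bash
python3 w.py w7
```

```text
8.15 [538.6  -8.1  15.2] [-3.138  0.006  0.074] -0.08962908384665065 [0.4 0.7 0.3]
```

View pics/w7.png

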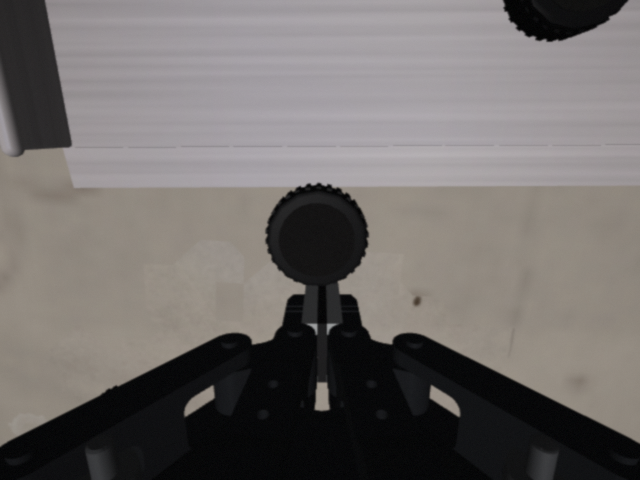

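Cap B is at the lip and centred within 2 mm. I'll push it over the lip.

Request:
{"name": "step_arm", "arguments": {"deltas": [[[0, 6, 0.4, 0, 0, 0, 0], [0, 6, 0.4, 0, 0, 0, 0], [0, 6, 0.4, 0.5, 0, 0, 0], [0, 6, 0.4, 0.5, 0, 0, 0], [0, 6, 0.4, 0.5, 0, 0, 0], [0, 6, 0.4, 0.5, 0, 0, 0], [0, 6, 0.4, 0, 0, 0, 0], [0, 6, 0.4, 0, 0, 0, 0], [0, 6, 0.4, 0, 0, 0, 0], [0, 6, 0.4, 0, 0, 0, 0]]]}}

```text
clock: 9.03
eef_pos: [598.5, -4.1, 17.2]
tool_rot: [-3.138, 0.006, 0.073]
force: [0.1, -0.5, 0.4]
width: -0.3
```

Request:
{"name": "step_arm", "arguments": {"deltas": [[[0, 7, 0.5, 0, 0, 0, 0], [0, 7, 0.5, 0, 0, 0, 0], [0, 7, 0.5, 0, 0, 0, 0], [0, 5, 0.3, 0, 0, 0, 0], [0, 2, 0.1, 0, 0, 0, 0], [0, 0, 0, 0, 0, 0, 0]]]}}

```text
clock: 9.53
eef_pos: [626.5, -2.3, 17.2]
tool_rot: [-3.138, 0.006, 0.074]
force: [-0.4, 0.4, -0.1]
width: 0.2
```

```bash
python3 w.py w8
```

```text
9.5333 [626.5  -2.3  17.2] [-3.138  0.006  0.074] 0.22457661768642623 [-0.4  0.4 -0.1]
```

View pics/w8.png

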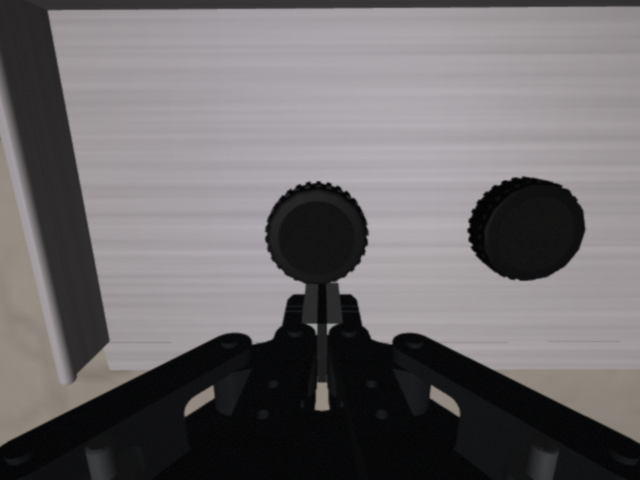

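Cap B is inside with its rear edge clear of the fold. Cap C sits level with the side wall, so I'll push it along world heading -0.15 rad to land about 42 mm from that wall.

Request:
{"name": "step_arm", "arguments": {"deltas": [[[0, -10, -1, 0, 0, 0, 0], [0, -10, 0, 10, 0, 0, 0], [0, -15, 0, 25, 0, 0, -0.02], [0, -30, 12, 15, 0, 0, -0.04], [0, -32, 17, 0, 0, 0, -0.04], [0, -32, 17, 0, 0, 0, -0.04], [0, -32, 17, 0, 0, 0, -0.04], [0, -27, 14, 0, 0, 0, -0.04], [0, -17, 10, -5, 0, 0, 0], [0, 0, 0, -10, 0, 0, 0]]]}}

```text
clock: 10.42
eef_pos: [415.7, 86.5, 52.8]
tool_rot: [-3.136, 0.012, -0.143]
force: [-0.4, 0.8, 0.4]
width: -0.1
```

Request:
{"name": "step_arm", "arguments": {"deltas": [[[0, 0, 0, -10, 0, 0, 0], [0, 0, 0, -10, 0, 0, 0], [0, 0, 0, 0, 0, 0, 0]]]}}

```text
clock: 10.67
eef_pos: [420.1, 83.7, 31.6]
tool_rot: [-3.138, 0.008, -0.147]
force: [0.4, 0.2, 0.5]
width: 0.5
```

```bash
python3 w.py w9
```

```text
10.6667 [420.1  83.7  31.6] [-3.138  0.008 -0.147] 0.4692106379096123 [0.4 0.2 0.5]
```

View pics/w9.png

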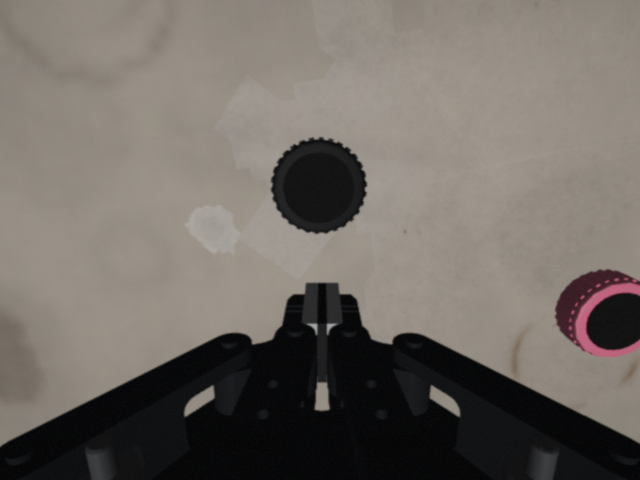

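Cap C is aligned to about 1 mm. I'll lower and push.

Request:
{"name": "step_arm", "arguments": {"deltas": [[[0, 0, 1, -9, 0, 0, 0], [0, 0, 0, -7, 0, 0, 0], [0, 0, 0, 0, 0, 0, 0], [0, 4, -0.6, 0, 0, 0, 0], [0, 5, -0.7, 0, 0, 0, 0], [0, 6, -0.9, 0, 0, 0, 0], [0, 7, -1, 0, 0, 0, 0], [0, 7, -1, 0, 0, 0, 0], [0, 7, -1, 0, 0, 0, 0], [0, 7, -1, 0, 0, 0, 0]]]}}

```text
clock: 11.55
eef_pos: [465.5, 78.6, 17.0]
tool_rot: [-3.139, 0.007, -0.146]
force: [-0.3, -0.2, 1.1]
width: 0.0
```

Request:
{"name": "step_arm", "arguments": {"deltas": [[[0, 7, -1, 0, 0, 0, 0], [0, 7, -1, 0, 0, 0, 0], [0, 7, -1, 0, 0, 0, 0], [0, 7, -1, 0, 0, 0, 0], [0, 7, -1, 0, 0, 0, 0], [0, 7, -1, 0, 0, 0, 0], [0, 5, -0.7, 0, 0, 0, 0], [0, 3, -0.5, 0, 0, 0, 0]]]}}

```text
clock: 12.22
eef_pos: [515.6, 71.3, 16.9]
tool_rot: [-3.139, 0.007, -0.147]
force: [-0.6, 0.2, 0.5]
width: 0.1
```

```bash
python3 w.py w10
```

```text
12.2167 [515.6  71.3  16.9] [-3.139  0.007 -0.147] 0.10769708104128439 [-0.6  0.2  0.5]
```

View pics/w10.png

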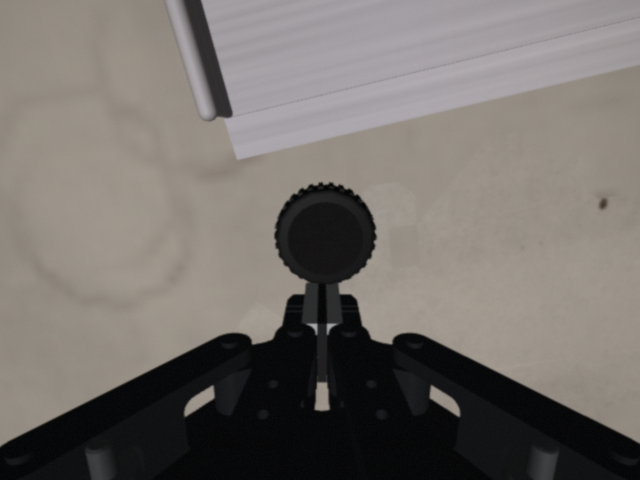

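Cap C will clear the wall corner at (238,158) by about 16 mm. I'll continue on the same heading.

Request:
{"name": "step_arm", "arguments": {"deltas": [[[0, 6, -0.9, 0, 0, 0, 0], [0, 7, -1, 0, 0, 0, 0], [0, 7, -1, 0, 0, 0, 0], [0, 6, -0.9, 0, 0, 0, 0], [0, 6, -0.9, 0, 0, 0, 0], [0, 6, -0.9, 0, 0, 0, 0], [0, 6, -0.9, 0, 0, 0, 0], [0, 6, -0.9, 0, 0, 0, 0], [0, 5, -0.7, 0, 0, 0, 0], [0, 3, -0.5, 0, 0, 0, 0]]]}}

```text
clock: 13.1
eef_pos: [573.4, 62.7, 17.0]
tool_rot: [-3.139, 0.007, -0.147]
force: [-1.1, 0.8, -0.4]
width: -0.1
```

```bash
python3 w.py w11
```

```text
13.1 [573.4  62.7  17. ] [-3.139  0.007 -0.147] -0.1081042025592875 [-1.1  0.8 -0.4]
```

View pics/w11.png

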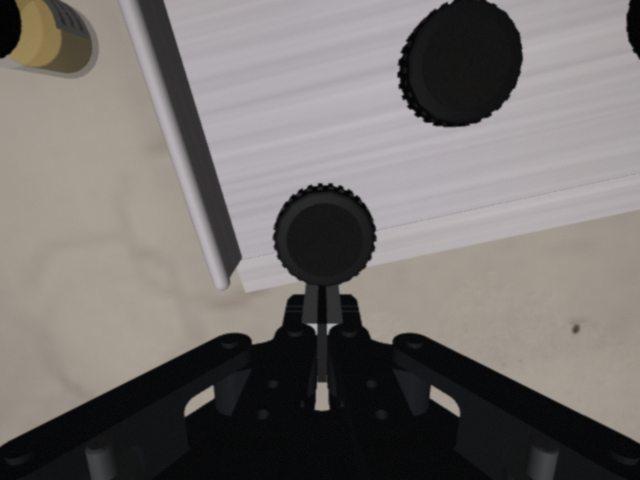

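Cap C is on the ramp, clear of the wall. Before the finger linkage passes the 31 mm side wall, I'll check the clearance from depth.

```bash
python3 - <<'E'
from h import *
im,d=ctrl.get_image('wrist');K,R,t=cam('wrist')
e=ctrl.read_state()['eef_pos']
for u,v in [(295,310),(310,290),(290,335),(235,342),(250,360),(210,355),(150,385),(60,430),(225,400),(100,460)]:
    z=d[v,u];P=R.T@(np.array([(u-K[0,2])/K[0,0]*z,(v-K[1,2])/K[1,1]*z,z])-t)
    print((u,v),z,P.round(0),(P-e)[:2].round(0))
E
```

```text
(295, 310) 134.45546 [583.  71.  29.] [10.  8.]
(310, 290) 142.31633 [586.  65.  20.] [13.  2.]
(290, 335) 107.49727 [589.  69.  55.] [16.  7.]
(235, 342) 101.39079 [592.  84.  61.] [19. 21.]
(250, 360) 104.18609 [585.  81.  60.] [12. 18.]
(210, 355) 98.18586 [592.  90.  65.] [18. 27.]
(150, 385) 87.07221 [593. 100.  77.] [20. 38.]
(60, 430) 73.481384 [595. 112.  91.] [22. 49.]
(225, 400) 101.4766 [577.  89.  66.] [ 4. 26.]
(100, 460) 70.262436 [591. 102.  95.] [17. 40.]
```

The linkage is at z ≥ 55 mm beyond the fingertips, well above the wall. I'll finish the push.

Request:
{"name": "step_arm", "arguments": {"deltas": [[[0, 5, -0.7, 0, 0, 0, 0], [0, 6, -0.9, 0, 0, 0, 0], [0, 6, -0.9, 0, 0, 0, 0], [0, 6, -0.9, 0, 0, 0, 0], [0, 6, -0.9, 0, 0, 0, 0], [0, 6, -0.9, 0, 0, 0, 0], [0, 5, -0.7, 0, 0, 0, 0], [0, 3, -0.5, 0, 0, 0, 0], [0, 1, -0.1, 0, 0, 0, 0], [0, 0, 0, 0, 0, 0, 0]]]}}

```text
clock: 14.03
eef_pos: [616.7, 56.3, 16.9]
tool_rot: [-3.138, 0.007, -0.147]
force: [0.3, 0.3, -0.3]
width: -0.1
```

```bash
python3 w.py w12
```

```text
14.0333 [616.7  56.3  16.9] [-3.138  0.007 -0.147] -0.0639732153134937 [ 0.3  0.3 -0.3]
```

View pics/w12.png

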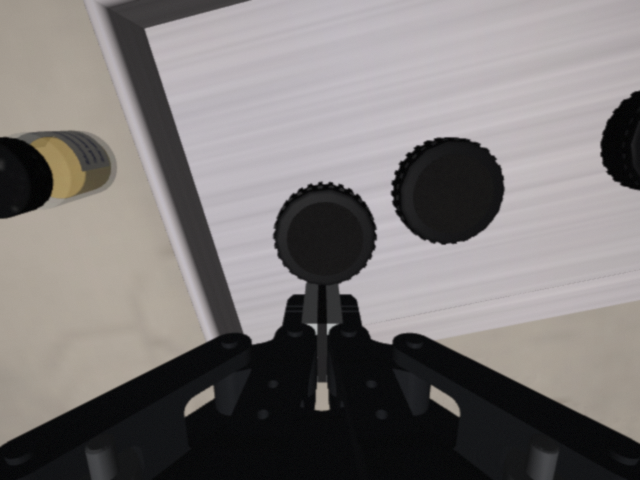

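Cap C is fully past the fold by about 17 mm. I'll retreat and lift for a final view.

Request:
{"name": "step_arm", "arguments": {"deltas": [[[0, -10, 1.5, 0, 0, 0, 0], [0, -10, 0, 10, 0, 0, 0], [0, -15, -5, 25, 0, 0, 0.02], [0, -15, -10, 35, 0, 0, 0.04], [0, -15, -12, 35, 0, 0, 0.04], [0, -12, -15, 35, 0, 0, 0.04], [0, -10, -15, 35, 0, 0, 0.04], [0, -8, -15, 35, 0, 0, 0.04], [0, -5, -15, 35, 0, 0, 0], [0, 0, 0, 0, 0, 0, 0]]]}}

```text
clock: 14.92
eef_pos: [518.3, -34.1, 268.4]
tool_rot: [-3.141, -0.003, 0.068]
force: [0.3, -0.1, 0.1]
width: 0.2
```

```bash
python3 w.py w13; python3 - <<'E'
from h import *
im,d=ctrl.get_image('scene');a=np.load('pics/scene0.npz')['im']
f=lambda i:cv2.resize(i[180:310,220:440],None,fx=3.6,fy=3.6,interpolation=2)
cv2.imwrite('pics/scene_end.png',f(im)[:,:,::-1])
cv2.imwrite('pics/scene_full.png',im[:,:,::-1])
for n,u0,v0 in [('bottle',381,222),('vial',241,266)]: print(n,np.abs(im[v0-15:v0+15,u0-10:u0+10].astype(int)-a[v0-15:v0+15,u0-10:u0+10]).mean())
E
```

```text
14.9167 [518.3 -34.1 268.4] [-3.141e+00 -3.000e-03  6.800e-02] 0.1639545636255313 [ 0.3 -0.1  0.1]
bottle 1.758888888888889
vial 1.66
```

View pics/w13.png

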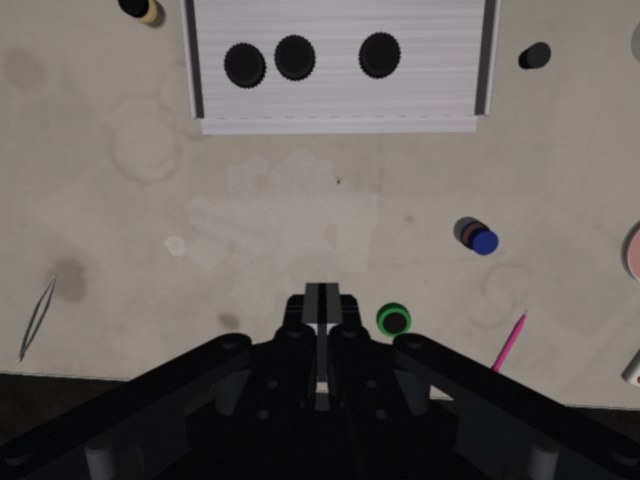

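View pics/scene_end.png

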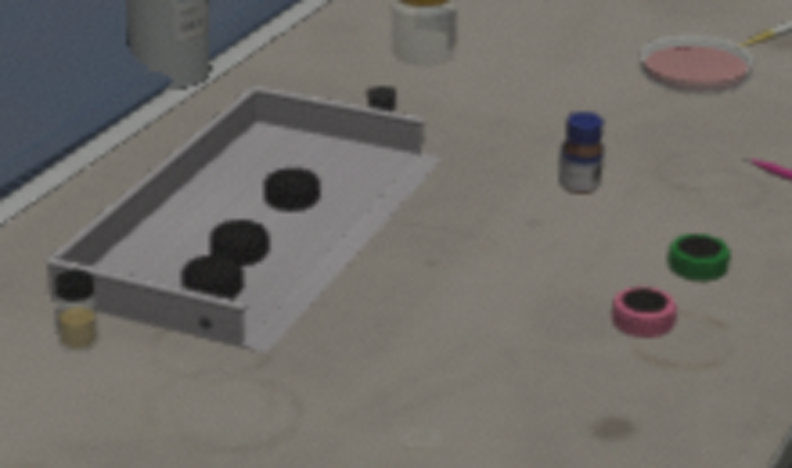

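The final wrist view shows all three caps flat on the tray floor at (245,64), (295,57) and (380,54), past the fold at row 117. In the scene crop, the bottle, vial, stopper and both look-alike rings are where they were. I'm handing the job in.

```bash
python3 -c "
from cell import ctrl
print(ctrl.finish_job())"
```

```text
the job is handed in; nothing more can be done
None
```

All three black caps are in the catch tray. I swept each one over the lip with the closed fingers, pushing only, and handed the job in at about 15 s.

- **Caps:** the last wrist and scene pictures show all three lying flat on the tray floor. Each one's rear edge was about 17–24 mm past the lip's inner edge, and none touch a wall.
- **Bystanders:** the small bottle, vial, stopper and the green and pink look-alikes are standing where they were. For the bottle and vial, image differences before and after were at noise level. The others I judged by eye, and I did not closely re-check the beaker.
- **Forces:** wrist force read about 1 N at the end of each move.
- **Disagreement:** the two cameras' first cap positions differed by up to about 6 mm in y. I took values between the two and corrected from close wrist views before each push.

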